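# Fetch the jar from behind the reagent bottles

### The job

Clear the three tall bottles out of the grey spill tray and stand them all in the steel side tray, then lift out the orange-lidded jar behind them and set it gently, upright, in the middle of the balance pan. After that put each bottle back in the middle of the pad of its own cap colour. Tip nothing over, leave the white-lidded jar where it is, and leave the orange-lidded jar alone until all the bottles are cleared.

Things in the scene. Friction and masses are not known exactly. Their poses are not given: they have to be found in the camera images.
- blue_bottle: Loose white plastic reagent bottle with a blue screw cap and a blue band: body 48 mm across, 130 mm tall in all, 0.11 to 0.23 kg. The cap is 34 mm across and takes up the top 28 mm (102 to 130 mm above the underside), a good place to grip from above. Origin: centre of its underside; z up. Starts on the pad of its own colour.
- green_bottle: Loose white plastic reagent bottle with a green screw cap and a green band: body 48 mm across, 130 mm tall in all, 0.11 to 0.23 kg. The cap is 34 mm across and takes up the top 28 mm (102 to 130 mm above the underside), a good place to grip from above. Origin: centre of its underside; z up. Starts on the pad of its own colour.
- yellow_bottle: Loose white plastic reagent bottle with a yellow screw cap and a yellow band: body 48 mm across, 130 mm tall in all, 0.11 to 0.23 kg. The cap is 34 mm across and takes up the top 28 mm (102 to 130 mm above the underside), a good place to grip from above. Origin: centre of its underside; z up. Starts on the pad of its own colour.
- orange_jar: Loose short white jar with an orange lid, 55 mm tall: body 42 mm across, lid 44 mm across (top 15 mm), 0.07 to 0.14 kg. Origin: centre of its underside; z up. It stands in the spill tray, beyond and between the three bottles and close to them.
- blue_pad: Fixed blue disc, 60 mm across and 3 mm thick, lying in the low grey spill tray (210 x 270 mm, lip 14 mm above the bench, floor 5 mm above the bench): the place of the blue-capped bottle. Origin: centre of its underside, so a bottle on it has its underside 3 mm above this point. Pads are 60 to 135 mm apart (centres), in a horseshoe round the orange-lidded jar.
- green_pad: Fixed green disc, 60 mm across and 3 mm thick, lying in the low grey spill tray (210 x 270 mm, lip 14 mm above the bench, floor 5 mm above the bench): the place of the green-capped bottle. Origin: centre of its underside, so a bottle on it has its underside 3 mm above this point. Pads are 60 to 135 mm apart (centres), in a horseshoe round the orange-lidded jar.
- yellow_pad: Fixed yellow disc, 60 mm across and 3 mm thick, lying in the low grey spill tray (210 x 270 mm, lip 14 mm above the bench, floor 5 mm above the bench): the place of the yellow-capped bottle. Origin: centre of its underside, so a bottle on it has its underside 3 mm above this point. Pads are 60 to 135 mm apart (centres), in a horseshoe round the orange-lidded jar.
- side_tray: Fixed shallow steel tray on the bench, 250 mm long (its x) by 130 mm wide (its y), walls 5 mm thick and 12 mm high, floor 5 mm above the bench. Origin: centre of its underside, on the bench; z up. Room for three bottles in a row along its x, 75 mm apart. To the left or the right of the spill tray, opposite the balance.
- balance: Fixed white bench balance (200 x 150 mm, body 40 mm high) with a round steel pan 90 mm across, whose flat top is 54 mm above the bench. Origin: on the bench, straight below the centre of the pan; z up; its -x side has the display, lower than the pan. The pan does not sink.
- white_jar: Loose bystander: the same short white jar, 55 mm tall and 44 mm across the lid, but with a white lid, in a far corner of the spill tray, a small red box of tubes (45 mm square, 42 mm tall) in the other. Origin: centre of its underside; z up. To be left where it is.

How it is judged:
On the way, in this order (a step that is already met when the one before it is completed fails the run):
1. all three bottles stand released in the steel side tray, the orange-lidded jar still in its place (x of blue_bottle in the frame of side_tray between -0.105 and 0.105 m and y of blue_bottle in the frame of side_tray between -0.045 and 0.045 m and z of each of blue_bottle, green_bottle, yellow_bottle in the frame of side_tray below 0.012 m and angle between each of blue_bottle, green_bottle, yellow_bottle's own z axis and vertical below 0.1 rad and contact force between the fingers and blue_bottle below 0.1 N and x of green_bottle in the frame of side_tray between -0.105 and 0.105 m and y of green_bottle in the frame of side_tray between -0.045 and 0.045 m and contact force between the fingers and green_bottle below 0.1 N and x of yellow_bottle in the frame of side_tray between -0.105 and 0.105 m and y of yellow_bottle in the frame of side_tray between -0.045 and 0.045 m and contact force between the fingers and yellow_bottle below 0.1 N and distance of orange_jar from where it was at the start of the episode below 0.03 m), for 0.2 s.
2. the orange-lidded jar stands released on the balance pan while the bottles are still in the side tray (horizontal distance between orange_jar and balance below 0.015 m and z of orange_jar in the frame of balance between 0.05 and 0.06 m and angle between each of orange_jar, blue_bottle, green_bottle, yellow_bottle's own z axis and vertical below 0.1 rad and contact force between the fingers and orange_jar below 0.1 N and x of blue_bottle in the frame of side_tray between -0.105 and 0.105 m and y of blue_bottle in the frame of side_tray between -0.045 and 0.045 m and z of each of blue_bottle, green_bottle, yellow_bottle in the frame of side_tray below 0.012 m and x of green_bottle in the frame of side_tray between -0.105 and 0.105 m and y of green_bottle in the frame of side_tray between -0.045 and 0.045 m and x of yellow_bottle in the frame of side_tray between -0.105 and 0.105 m and y of yellow_bottle in the frame of side_tray between -0.045 and 0.045 m), for 0.2 s.
At the end, for the whole second after the job is handed in: Each bottle stands upright, released and at rest on the pad of its own colour, within 12 mm of its centre; the orange-lidded jar stands upright, released and at rest on the balance pan within 15 mm of its centre; the white-lidded jar is within 20 mm of where it began, upright (horizontal distance between blue_bottle and blue_pad below 0.012 m and z of blue_bottle in the frame of blue_pad between 0 and 0.006 m and angle between each of blue_bottle, green_bottle, yellow_bottle, orange_jar, white_jar's own z axis and vertical below 0.1 rad and contact force between the fingers and blue_bottle below 0.1 N and linear speed of each of blue_bottle, green_bottle, yellow_bottle, orange_jar below 0.02 m/s and angular speed of each of blue_bottle, green_bottle, yellow_bottle, orange_jar below 0.2 rad/s and horizontal distance between green_bottle and green_pad below 0.012 m and z of green_bottle in the frame of green_pad between 0 and 0.006 m and contact force between the fingers and green_bottle below 0.1 N and horizontal distance between yellow_bottle and yellow_pad below 0.012 m and z of yellow_bottle in the frame of yellow_pad between 0 and 0.006 m and contact force between the fingers and yellow_bottle below 0.1 N and horizontal distance between orange_jar and balance below 0.015 m and z of orange_jar in the frame of balance between 0.05 and 0.06 m and contact force between the fingers and orange_jar below 0.1 N and distance of white_jar from where it was at the start of the episode below 0.02 m); the robot touches nothing.
It fails at once if a bottle or jar is tipped over (leans more than 40 degrees) (angle between any of blue_bottle, green_bottle, yellow_bottle, orange_jar, white_jar's own z axis and vertical above 0.7 rad).
It fails at once if the white-lidded jar is moved by more than 20 mm (distance of white_jar from where it was at the start of the episode above 0.02 m).
It fails at once if the jar is banged onto the balance (more than 60 N) (contact force between orange_jar and balance above 60 N).
It also fails if it takes over 147 s, if anything falls off the work surface, if the arm or the gripper's body presses on something with over 40 N, if the wrist force passes 120 N, or if a joint passes its speed limit or range.

### The arm

A 6-joint arm with a two-finger parallel gripper is mounted at the origin on the work surface. World frame = base frame: x ahead of the robot, y to its left, z up, the work surface at z = 0. Lengths are in m, angles in rad, forces in N, time in s.
With the tool pointing down it reaches from about 0.35 to 0.975 m from the base axis. Payload 17.4 kg.
Tool frame: the origin (TCP) lies midway between the tips of the shut fingers; the grasp point (between the pads) lies 19 mm behind it; z points along the fingers, y is the line along which they close (so a half turn about z gives the same grasp; the last joint's range is limited). The gripper opens to 85 mm and grips with 20 to 120 N. Pads are 22 mm wide; open, the fingers measure 114 mm over their backs; the gripper's body (76 mm by 85 mm) begins 54 mm behind the grasp point. The pads swing forward as they close: fully open they stand 13 mm farther back than shut.
Start: joints at [1.2, 0.116, 1.442, -0, 1.584, -0.038], TCP at [0.221, 0.638, 0.231] pointing down, gripper open.
Joint ranges: [-2.83, 2.83], [-0.83, 2.19], [0.07, 2.5], [-1.14, 4.28], [0.01, 3], [-2.97, 2.97]. Speed limits (rad/s): [1.89, 1.89, 2.22, 3.14, 3.14, 3.14].

### API

Orientations are given as a unit quaternion [w, x, y, z].
In Python, from bench import observe, read_camera, camera_info, close_job gives the robot as it stands.
- The arm moves only by the tool send_rows, never from a script. Its argument "rows" is a list that holds one entry, the list of rows, each a list of 6 numbers: the shift along the tool's x, y, z in m, then the turn, a rotation vector about the tool's x, y, z in rad. In form: [[[tx, ty, tz, rx, ry, rz], ...]]. A call has 1 to 12 rows; each row is the pose to reach, as a shift and turn from the pose commanded when the call began, along the tool's axes at that moment; what a row does not reach only later rows make up. A row lasts 1/10 s, in which the tool goes at most 50 mm and 8.59 degrees, less where a joint would pass 70% of its speed; a pose out of reach is approached as far as the arm can. A call with a gripper value outside its range is refused whole. "claw" is the closure, from 0 (fully open) to 1 (shut), set as the call begins (left out, the last holds). The fingers move at their own pace and stop on an object; "newtons" is the grip in N (left out, the last holds). Time passes only in rows, so rows that repeat a pose let the fingers close. It gives the time, the measured TCP pose, the force, the opening and the grip force at its end, in the units of the state.
- observe(): the state, without advancing time (a new reading comes with each control period).
- read_camera(name): name is "side" or "top"; returns the picture (384x512x3 uint8, red, green, blue); there is no depth.
- camera_info(name): a dict with "fx", "fy", "cx", "cy" (pixels), "k1" (the pictures are not rectified: a ray, as slopes to the right and down, at radius r is drawn at 1 + k1 r^2 times it, then the intrinsics apply), "pose" (4x4, takes a point from camera to world coordinates). Camera axes: x right, y up, looking along -z (the intrinsics and any distortion apply to the point x, -y, -z); pixel columns grow to the right and rows downward; lengths in m; the calibration is good to about 2 mm. A picture is of the moment at which its call begins. camera_info takes no time and is no camera call.
- close_job(): hands the job in; it is judged then, once.
The state is a dict: "clock": time; "joint_pos": joint angles; "qvel": joint speeds; "joint_torque": joint torques, N m; "eef_pos": TCP position; "ee_rot": TCP orientation; "ft_force": force on the tool from outside, world axes, zero at the start; "moment": the same for the moment, N m; "gripper_width": opening from 0.0 (shut) to 1.0 (fully open); "grasp_force": force on a finger pad.
Only numpy, scipy, OpenCV 4.12 (cv2) and the standard library are available. Lean on these libraries where they do the work, as an engineer would, in place of code of your own. Each camera call takes 0.05 s, during which the arm holds its last target. There are 200 camera calls.

## Working session

There is one attempt and no reset: what is moved stays moved. The work goes in short steps, Python scripts to look and compute and a tool call to move; the robot and the scene stay as the last step left them, time stands still between calls to the robot, and variables do not carry over. Pictures are saved under pics/ and viewed, at most 14 in all, crops included, and the job is handed in when it is done.

Besides the shell and the picture viewer there is one more tool, called after ">>>" as name(argument=value, ...), one argument or row to a line, values as JSON. send_rows: Moves the arm, as the interface text tells. Its arguments: {"type":"object","properties":{"rows":{"type":"array"},"claw":{"type":"number"},"newtons":{"type":"number"}},"required":["rows"]}

```bash
mkdir -p pics; ls
python3 - <<'E'
from bench import *
import cv2
print(observe())
for n in("side","top"):
    im=read_camera(n); cv2.imwrite(f"pics/{n}0.png",im[:,:,::-1]); print(camera_info(n))
E
```

```text
pics
{'clock': 0.0, 'joint_pos': array([ 1.20016582e+00,  1.16483079e-01,  1.44227490e+00,  2.15237761e-06,
        1.58399060e+00, -3.77955061e-02]), 'qvel': array([ 0.00135313,  0.0003738 , -0.00109725, -0.0024968 ,  0.00149443,
       -0.00126746]), 'joint_torque': array([-2.24571879e-03, -7.31947803e+01, -6.32509446e+01, -2.43730983e-04,
        6.10719741e-03, -3.29426683e-06]), 'eef_pos': array([0.22047405, 0.63777543, 0.23055815]), 'ee_rot': array([-1.18262199e-04,  1.65650372e-01,  9.86184374e-01, -5.65732967e-04]), 'ft_force': array([ 0.24494747,  0.51160662, -0.05648912]), 'moment': array([ 0.01597537, -0.0077612 ,  0.00628138]), 'grasp_force': 0.0, 'gripper_width': 0.9982086927442967}
{'fx': 481.47512421950034, 'fy': 481.47512421950034, 'cx': 252.96329595593417, 'cy': 196.18564601153642, 'k1': -0.0001742476330116389, 'pose': array([[ 0.97697507,  0.15190671, -0.14981341,  0.41604351],
       [-0.21329145,  0.71232994, -0.66864999, -0.70612171],
       [ 0.00514416,  0.6852083 ,  0.728329  ,  0.82082172],
       [ 0.        ,  0.        ,  0.        ,  1.        ]])}
{'fx': 419.1818788116198, 'fy': 419.1818788116198, 'cx': 251.6892987482796, 'cy': 190.37992786659575, 'k1': -0.07701353310799297, 'pose': array([[ 6.53977354e-02,  9.75327533e-01, -2.10853835e-01,
         3.75621247e-01],
       [-9.97859071e-01,  6.37853480e-02, -1.44465829e-02,
        -1.20478619e-02],
       [-6.40764831e-04,  2.11347186e-01,  9.77410843e-01,
         9.24532642e-01],
       [ 0.00000000e+00,  0.00000000e+00,  0.00000000e+00,
         1.00000000e+00]])}
```

View pics/top0.png

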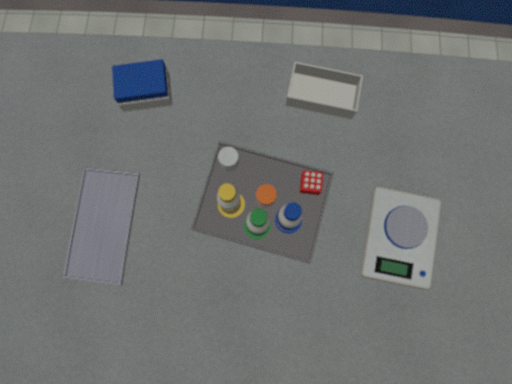

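View pics/side0.png

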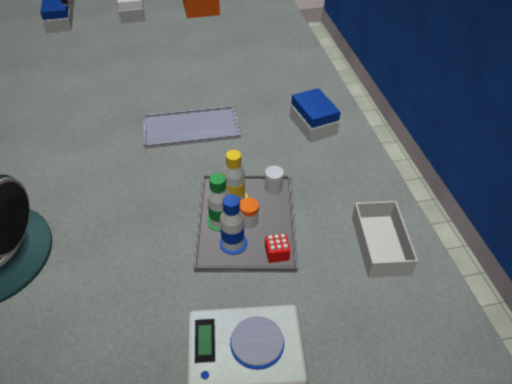

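The top view shows the yellow cap at (227,190), green at (258,216), blue at (293,211) and the orange lid at (266,194). The side tray is at (102,226) and the pan at (406,227). The side view shows the same objects, all visible.

```bash
cat > h.py <<'E'
from bench import *
import numpy as np, cv2
HSV={'blue':((108,150,60),(125,255,255)),'green':((55,120,40),(80,255,255)),'yellow':((22,120,90),(34,255,255)),'orange':((5,190,120),(14,255,255))}
def ray(cam,uv):
    c=camera_info(cam); K=np.array([[c['fx'],0,c['cx']],[0,c['fy'],c['cy']],[0,0,1.]])
    p=cv2.undistortPoints(np.array(uv,float).reshape(-1,1,2),K,np.array([c['k1'],0,0,0,0.]))[:,0]
    d=np.c_[p[:,0],-p[:,1],-np.ones(len(p))]@c['pose'][:3,:3].T
    return c['pose'][:3,3],d
def plane(cam,uv,z):
    o,d=ray(cam,uv); return o+d*((z-o[2])/d[:,2])[:,None]
def tri(a,b):
    (o1,d1),(o2,d2)=ray('top',a),ray('side',b); d1,d2=d1[0],d2[0]
    s=np.linalg.lstsq(np.c_[d1,-d2],o2-o1,rcond=None)[0]; p,q=o1+s[0]*d1,o2+s[1]*d2
    return (p+q)/2,np.linalg.norm(p-q)
def blobs(im,col,roi,amin=15):
    m=cv2.inRange(cv2.cvtColor(im,cv2.COLOR_RGB2HSV),*HSV[col]); k=np.zeros_like(m); x0,y0,x1,y1=roi; k[y0:y1,x0:x1]=255
    n,l,s,c=cv2.connectedComponentsWithStats(m&k)
    return [(c[i].round(1).tolist(),s[i].tolist()) for i in range(1,n) if s[i,4]>=amin]
E
python3 - <<'E'
from h import *
np.set_printoptions(precision=4,suppress=True)
T=cv2.imread('pics/top0.png')[:,:,::-1].copy();S=cv2.imread('pics/side0.png')[:,:,::-1].copy()
for c in HSV: print(c,blobs(T,c,(190,140,340,262)),blobs(S,c,(190,140,300,275)))
h=cv2.cvtColor(T,cv2.COLOR_RGB2HSV)
for n,p in dict(tray=(102,226),trayrim=(135,172),pan=(406,227),bench=(160,300),bal=(432,270),panrim=(388,240),floor=(250,170)).items(): print(n,h[p[1],p[0]],T[p[1],p[0]])
# steel tray and pan in top
m=cv2.inRange(h,(110,15,80),(140,90,255))
for roi,z,n in(((50,150,150,300),.012,'tray'),((370,190,440,260),.054,'pan')):
    k=np.zeros_like(m);k[roi[1]:roi[3],roi[0]:roi[2]]=m[roi[1]:roi[3],roi[0]:roi[2]]
    c=max(cv2.findContours(k,cv2.RETR_EXTERNAL,cv2.CHAIN_APPROX_NONE)[0],key=cv2.contourArea)
    P=plane('top',c[:,0].astype(float),z)
    r=cv2.minAreaRect((P[:,:2]*1000).astype(np.float32)); print(n,cv2.contourArea(c),cv2.boundingRect(c),r, cv2.minEnclosingCircle((P[:,:2]*1000).astype(np.float32)))
g=np.hstack([cv2.resize(T[140:290,50:250],None,fx=2,fy=2,interpolation=2),cv2.resize(T[140:290,250:450],None,fx=2,fy=2,interpolation=2)])
cv2.imwrite('pics/crop0.png',g[:,:,::-1])
for n,a in dict(yel=(227.5,190),grn=(258.5,216),blu=(292.5,211)).items(): print(n,plane('top',a,.13))
print('or',plane('top',(266,194),.055),'wh',plane('top',(228,156),.058),'red',plane('top',(312,180),.047),'spill corners',plane('top',[(222,145),(332,171),(310,258),(194,229)],.014))
E
```

```text
blue [([292.5, 211.0], [285, 203, 16, 17, 207]), ([292.1, 229.4], [282, 224, 18, 9, 38])] [([230.9, 204.5], [223, 195, 16, 20, 271]), ([233.3, 241.5], [220, 231, 27, 23, 293])]
green [([258.1, 217.1], [251, 209, 15, 17, 203]), ([254.5, 233.0], [245, 224, 25, 15, 69])] [([217.2, 182.6], [210, 174, 15, 19, 247]), ([213.7, 218.1], [208, 209, 13, 22, 123])]
yellow [([227.0, 192.2], [219, 184, 17, 18, 244]), ([233.3, 209.5], [218, 196, 26, 22, 191])] [([233.1, 158.8], [226, 150, 15, 19, 250]), ([237.1, 189.9], [226, 183, 21, 15, 151])]
orange [] [([248.8, 206.6], [241, 199, 17, 17, 234])]
tray [116  16 131] [123 124 131]
trayrim [ 90  11 121] [116 121 121]
pan [116  14 128] [121 122 128]
bench [ 84  11 114] [109 114 113]
bal [ 30  12 133] [133 133 127]
panrim [106  20 139] [128 133 139]
floor [ 23  10 100] [100  99  96]
tray 5590.0 (64, 168, 74, 117) ((474.283935546875, 328.9147033691406), (129.59304809570312, 248.9390106201172), 87.80529022216797) ((473.1842041015625, 330.36224365234375), 136.26319885253906)
pan 221.0 (386, 206, 35, 43) ((504.4538269042969, -318.47113037109375), (90.07161712646484, 65.23678588867188), 15.032453536987305) ((505.79998779296875, -325.640625), 46.00303268432617)
yel [[0.5447 0.0466 0.13  ]]
grn [[ 0.4978 -0.0166  0.13  ]]
blu [[ 0.5117 -0.0812  0.13  ]]
or [[ 0.5574 -0.03    0.055 ]] wh [[0.6349 0.0567 0.058 ]] red [[ 0.5963 -0.1274  0.047 ]] spill corners [[ 0.6732  0.0758  0.014 ]
 [ 0.6284 -0.1761  0.014 ]
 [ 0.4315 -0.1337  0.014 ]
 [ 0.4777  0.1215  0.014 ]]
```

View pics/crop0.png

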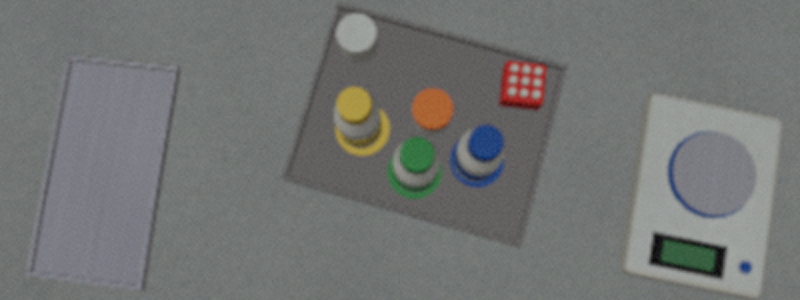

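The crop matches that: the pan is clear, and the bottles stand on their pads around the jar. I'll triangulate the caps next.

Run:
```python
from h import *
np.set_printoptions(precision=4,suppress=True)
for n,a,b in(('blue',(292.5,211),(230.9,204.5)),('green',(258.1,217.1),(217.2,182.6)),('yellow',(227,192.2),(233.1,158.8))):
    print(n,tri(a,b),plane('top',a,.124)[0],plane('side',b,.124)[0])
T=cv2.imread('pics/top0.png')[:,:,::-1].copy();S=cv2.imread('pics/side0.png')[:,:,::-1].copy()
h=cv2.cvtColor(T,cv2.COLOR_RGB2HSV); m=cv2.inRange(h,(3,120,100),(16,255,255)); M=cv2.moments(m[180:208,250:282],True); u=(250+M['m10']/M['m00'],180+M['m01']/M['m00']); print('orange top',u,M['m00'],plane('top',u,.054))
print('orange side',plane('side',(248.8,206.6),.054))
# pan: not-white inside balance -> fit circle of bluish-grey pan top by side view
for n,I,roi,pt in(('top',T,(370,195,440,258),(406,227)),('side',S,(222,312,292,374),(257,342))):
    s=cv2.cvtColor(I,cv2.COLOR_RGB2LAB).astype(int); x0,y0,x1,y1=roi
    d=(np.abs(cv2.GaussianBlur(I,(5,5),0).astype(int)-cv2.GaussianBlur(I,(5,5),0)[pt[1],pt[0]].astype(int)).max(2)<12).astype(np.uint8)
    k=np.zeros_like(d);k[y0:y1,x0:x1]=d[y0:y1,x0:x1]
    c=max(cv2.findContours(k,cv2.RETR_EXTERNAL,cv2.CHAIN_APPROX_NONE)[0],key=cv2.contourArea)
    P=(plane(n,cv2.convexHull(c)[:,0].astype(float),.054)[:,:2]*1000).astype(np.float32)
    print(n,cv2.boundingRect(c),cv2.contourArea(c),cv2.minEnclosingCircle(P),cv2.fitEllipse(P))
```

```text
blue (array([ 0.5122, -0.0815,  0.1265]), np.float64(0.0002148270496041926)) [ 0.5127 -0.0817  0.124 ] [ 0.5124 -0.0792  0.124 ]
green (array([ 0.4961, -0.016 ,  0.126 ]), np.float64(0.000324142159000252)) [ 0.4965 -0.016   0.124 ] [ 0.4961 -0.014   0.124 ]
yellow (array([0.5409, 0.0475, 0.1263]), np.float64(0.00026822759503529735)) [0.5415 0.0477 0.124 ] [0.5412 0.05   0.124 ]
orange top (265.86725663716817, 194.117994100295) 339.0 [[ 0.5573 -0.0297  0.054 ]]
orange side [[ 0.5585 -0.0302  0.054 ]]
top (384, 206, 44, 43) 1237.0 ((507.5955505371094, -327.14886474609375), 47.56938552856445) ((509.1856689453125, -329.34197998046875), (85.05852508544922, 95.71286010742188), 139.69346618652344)
side (230, 317, 55, 46) 1767.0 ((508.5350646972656, -335.349365234375), 46.58123016357422) ((509.0018310546875, -331.3991394042969), (83.16841888427734, 89.81590270996094), 72.23524475097656)
```

>>> send_rows(
  rows=[
    [[0,0,-0.02,0,0,0.15],[0,0,-0.03,0,0,0.3],[0,0,-0.03,0,0,0.45],[0,0,-0.03,0,0,0.6],[0,0,-0.03,0,0,0.75],[0,0,-0.03,0,0,0.9],[0,0,-0.03,0,0,1.05],[0,0,-0.03,0,0,1.18],[0,0,-0.03,0,0,1.237],[0,0,-0.03,0,0,1.237],[0,0,-0.03,0,0,1.237]],
  ],
  claw=0.2,
  newtons=40,
)

```text
clock: 1.2
eef_pos: [0.2205, 0.6379, 0.261]
ee_rot: [0.0, 0.706, 0.708, -0.0]
ft_force: [0.1, -0.1, -0.2]
gripper_width: 0.801
grasp_force: 0.0
```

>>> send_rows(
  rows=[
    [[-0.04,0.02,0,0,0,0],[-0.59,0.3205,0,0,0,0],[-0.59,0.3205,0,0,0,0],[-0.59,0.3205,0,0,0,0],[-0.59,0.3205,0,0,0,0],[-0.59,0.3205,0,0,0,0],[-0.59,0.3205,0,0,0,0],[-0.59,0.3205,0,0,0,0],[-0.59,0.3205,0,0,0,0],[-0.59,0.3205,0,0,0,0],[-0.59,0.3205,0,0,0,0],[-0.59,0.3205,0,0,0,0]],
  ],
)

```text
clock: 2.4
eef_pos: [0.5052, 0.1135, 0.2616]
ee_rot: [0.0, 0.706, 0.708, 0.0]
ft_force: [0.6, 0.6, 1.0]
gripper_width: 0.798
grasp_force: 0.0
```

>>> send_rows(
  rows=[
    [[-0.04,0.02,0,0,0,0],[-0.06,0.03,0,0,0,0],[-0.06,0.03,0,0,0,0]],
  ],
)

```text
clock: 2.7
eef_pos: [0.5356, 0.0531, 0.2609]
ee_rot: [-0.0, 0.707, 0.707, -0.0]
ft_force: [-0.7, -0.2, -0.3]
gripper_width: 0.797
grasp_force: 0.0
```

>>> send_rows(
  rows=[
    [[-0.0055,0.0055,0.02,0,0,0],[-0.0055,0.0055,0.06,0,0,0],[-0.0055,0.0055,0.09,0,0,0],[-0.0055,0.0055,0.115,0,0,0],[-0.0055,0.0055,0.135,0,0,0],[-0.0055,0.0055,0.148,0,0,0],[-0.0055,0.0055,0.154,0,0,0],[-0.0055,0.0055,0.154,0,0,0]],
  ],
)

```text
clock: 3.5
eef_pos: [0.5402, 0.0504, 0.1072]
ee_rot: [-0.0, 0.706, 0.708, -0.0]
ft_force: [-0.6, 0.6, -0.1]
gripper_width: 0.8
grasp_force: 0.0
```

>>> send_rows(
  rows=[
    [[0,0,0,0,0,0],[0,0,0,0,0,0],[0,0,0,0,0,0],[0,0,0,0,0,0],[0,0,0,0,0,0],[0,0,0,0,0,0],[0,0,0,0,0,0],[0,0,0,0,0,0]],
  ],
  claw=1,
  newtons=40,
)

```text
clock: 4.3
eef_pos: [0.5409, 0.0501, 0.1084]
ee_rot: [0.001, 0.707, 0.707, 0.001]
ft_force: [0.7, -0.1, 5.8]
gripper_width: 0.387
grasp_force: 39.7
```

>>> send_rows(
  rows=[
    [[0,0,-0.01,0,0,0],[0,0,-0.03,0,0,0],[0,0,-0.06,0,0,0],[0,0,-0.09,0,0,0],[0.01,0,-0.12,0,0,0],[0.03,0,-0.13,0,0,0],[0.06,0,-0.13,0,0,0],[0.095,0.002,-0.13,0,0,0],[0.13,0.004,-0.13,0,0,0],[0.165,0.006,-0.13,0,0,0],[0.2,0.008,-0.13,0,0,0],[0.23,0.008,-0.13,0,0,0]],
  ],
)

```text
clock: 5.5
eef_pos: [0.5479, 0.2818, 0.2378]
ee_rot: [-0.0, 0.707, 0.708, -0.0]
ft_force: [0.4, -1.0, -2.0]
gripper_width: 0.386
grasp_force: 40.0
```

>>> send_rows(
  rows=[
    [[0.025,0,0,0,0,0],[0.04,0,0,0,0,0],[0.045,0,0,0,0,0],[0.045,0,0.02,0,0,0],[0.045,0,0.05,0,0,0],[0.045,0,0.08,0,0,0],[0.045,0,0.1,0,0,0],[0.045,0,0.115,0,0,0],[0.045,0,0.12,0,0,0],[0.045,0,0.12,0,0,0]],
  ],
)

```text
clock: 6.5
eef_pos: [0.5482, 0.3248, 0.1174]
ee_rot: [0.0, 0.707, 0.707, -0.0]
ft_force: [0.3, 0.3, -0.2]
gripper_width: 0.381
grasp_force: 40.0
```

>>> send_rows(
  rows=[
    [[0,0,0.004,0,0,0],[0,0,0.008,0,0,0],[0,0,0.01,0,0,0],[0,0,0.0115,0,0,0],[0,0,0.0125,0,0,0],[0,0,0.0125,0,0,0]],
  ],
)

```text
clock: 7.1
eef_pos: [0.5482, 0.3253, 0.1054]
ee_rot: [0.0, 0.707, 0.707, 0.0]
ft_force: [-0.8, -0.4, 3.1]
gripper_width: 0.384
grasp_force: 40.3
```

>>> send_rows(
  rows=[
    [[0,0,0,0,0,0],[0,0,0,0,0,0],[0,0,0,0,0,0],[0,0,0,0,0,0],[0,0,-0.01,0,0,0],[0,0,-0.05,0,0,0],[0,0,-0.1,0,0,0],[0,0,-0.14,0,0,0],[0,0,-0.15,0,0,0]],
  ],
  claw=0.25,
)

```text
clock: 8.0
eef_pos: [0.5489, 0.3256, 0.2614]
ee_rot: [0.001, 0.707, 0.707, 0.004]
ft_force: [-0.1, -0.4, 0.5]
gripper_width: 0.745
grasp_force: 0.0
```

>>> send_rows(
  rows=[
    [[-0.03,-0.005,0,0,0,0],[-0.075,-0.012,0,0,0,0],[-0.12,-0.018,0,0,0,0],[-0.165,-0.025,0,0,0,0],[-0.21,-0.032,0,0,0,0],[-0.255,-0.04,0,0,0,0],[-0.3,-0.048,0,0,0,0],[-0.33,-0.0525,0,0,0,0],[-0.3415,-0.0525,0,0,0,0],[-0.3415,-0.0525,0,0,0,0],[-0.3415,-0.0525,0.02,0,0,0],[-0.3415,-0.0525,0.03,0,0,0]],
  ],
)

```text
clock: 9.2
eef_pos: [0.4958, -0.0153, 0.2235]
ee_rot: [-0.001, 0.706, 0.708, -0.0]
ft_force: [-0.4, 0.4, -0.7]
gripper_width: 0.752
grasp_force: 0.0
```

>>> send_rows(
  rows=[
    [[0,0,0.025,0,0,0],[0,0,0.06,0,0,0],[0,0,0.09,0,0,0],[0,0,0.107,0,0,0],[0,0,0.116,0,0,0],[0,0,0.117,0,0,0],[0,0,0.117,0,0,0]],
  ],
)

```text
clock: 9.9
eef_pos: [0.4962, -0.0161, 0.1085]
ee_rot: [0.0, 0.707, 0.708, 0.0]
ft_force: [-0.1, -0.1, -0.6]
gripper_width: 0.746
grasp_force: 0.0
```

>>> send_rows(
  rows=[
    [[0,0,0,0,0,0],[0,0,0,0,0,0],[0,0,0,0,0,0],[0,0,0,0,0,0],[0,0,0,0,0,0],[0,0,0,0,0,0]],
  ],
  claw=1,
)

```text
clock: 10.5
eef_pos: [0.4964, -0.0165, 0.1088]
ee_rot: [0.001, 0.707, 0.707, 0.001]
ft_force: [1.1, -0.1, 6.2]
gripper_width: 0.385
grasp_force: 39.5
```

>>> send_rows(
  rows=[
    [[0,0,-0.01,0,0,0],[0,0,-0.03,0,0,0],[0,0,-0.06,0,0,0],[0,0,-0.09,0,0,0],[0,0,-0.12,0,0,0],[0,0,-0.145,0,0,0],[0,0,-0.155,0,0,0],[0,0,-0.16,0,0,0],[0.02,0,-0.16,0,0,0],[0.05,-0.005,-0.16,0,0,0],[0.085,-0.01,-0.16,0,0,0],[0.12,-0.015,-0.16,0,0,0]],
  ],
)

```text
clock: 11.7
eef_pos: [0.4801, 0.1045, 0.2664]
ee_rot: [-0.001, 0.707, 0.707, -0.001]
ft_force: [0.8, 0.4, -1.9]
gripper_width: 0.384
grasp_force: 40.2
```

>>> send_rows(
  rows=[
    [[0.035,-0.003,0,0,0,0],[0.07,-0.0065,0,0,0,0],[0.105,-0.0065,0,0,0,0],[0.14,-0.0065,0,0,0,0],[0.175,-0.0065,0,0,0,0],[0.205,-0.0065,0,0,0,0],[0.22,-0.0065,0,0,0,0],[0.225,-0.0065,0.02,0,0,0],[0.225,-0.0065,0.05,0,0,0],[0.225,-0.0065,0.085,0,0,0],[0.225,-0.0065,0.12,0,0,0],[0.225,-0.0065,0.14,0,0,0]],
  ],
)

```text
clock: 12.9
eef_pos: [0.4729, 0.3273, 0.1238]
ee_rot: [-0.0, 0.707, 0.707, -0.002]
ft_force: [-0.1, 0.7, -2.8]
gripper_width: 0.386
grasp_force: 40.2
```

>>> send_rows(
  rows=[
    [[0,0,0.005,0,0,0],[0,0,0.01,0,0,0],[0,0,0.014,0,0,0],[0,0,0.018,0,0,0],[0,0,0.021,0,0,0],[0,0,0.022,0,0,0],[0,0,0.022,0,0,0]],
  ],
)

```text
clock: 13.6
eef_pos: [0.4741, 0.3286, 0.106]
ee_rot: [0.0, 0.707, 0.707, 0.0]
ft_force: [-0.5, 0.4, -2.7]
gripper_width: 0.384
grasp_force: 40.3
```

>>> send_rows(
  rows=[
    [[0,0,0.001,0,0,0],[0,0,0.0015,0,0,0],[0,0,0.0015,0,0,0]],
  ],
)

```text
clock: 13.9
eef_pos: [0.4745, 0.3288, 0.1058]
ee_rot: [0.0, 0.707, 0.707, 0.001]
ft_force: [-2.3, -1.8, 9.1]
gripper_width: 0.388
grasp_force: 41.5
```

>>> send_rows(
  rows=[
    [[0,0,0,0,0,0],[0,0,0,0,0,0],[0,0,0,0,0,0],[0,0,0,0,0,0],[0,0,-0.01,0,0,0],[0,0,-0.05,0,0,0],[0,0,-0.1,0,0,0],[0,0,-0.14,0,0,0],[0,0,-0.15,0,0,0]],
  ],
  claw=0.25,
)

```text
clock: 14.8
eef_pos: [0.4749, 0.3291, 0.2605]
ee_rot: [0.001, 0.707, 0.707, 0.003]
ft_force: [-0.6, 0.2, 0.2]
gripper_width: 0.755
grasp_force: 0.0
```

>>> send_rows(
  rows=[
    [[-0.03,0.005,0,0,0,0],[-0.075,0.01,0,0,0,0],[-0.12,0.015,0,0,0,0],[-0.165,0.02,0,0,0,0],[-0.21,0.025,0,0,0,0],[-0.255,0.03,0,0,0,0],[-0.3,0.035,0,0,0,0],[-0.345,0.038,0,0,0,0],[-0.385,0.038,0,0,0,0],[-0.405,0.038,0,0,0,0],[-0.41,0.038,0,0,0,0],[-0.41,0.038,0.01,0,0,0]],
  ],
)

```text
clock: 16.0
eef_pos: [0.5127, -0.0817, 0.2451]
ee_rot: [0.001, 0.707, 0.707, 0.001]
ft_force: [0.0, 0.3, -0.2]
gripper_width: 0.749
grasp_force: 0.0
```

>>> send_rows(
  rows=[
    [[0,0,0.025,0,0,0],[0,0,0.06,0,0,0],[0,0,0.095,0,0,0],[0,0,0.12,0,0,0],[0,0,0.132,0,0,0],[0,0,0.1365,0,0,0],[0,0,0.1365,0,0,0]],
  ],
)

```text
clock: 16.7
eef_pos: [0.5127, -0.0809, 0.1081]
ee_rot: [0.0, 0.707, 0.708, 0.0]
ft_force: [0.3, -0.0, 1.1]
gripper_width: 0.751
grasp_force: 0.0
```

>>> send_rows(
  rows=[
    [[0,0,0,0,0,0],[0,0,0,0,0,0],[0,0,0,0,0,0],[0,0,0,0,0,0],[0,0,0,0,0,0],[0,0,0,0,0,0]],
  ],
  claw=1,
)

```text
clock: 17.3
eef_pos: [0.513, -0.0815, 0.1092]
ee_rot: [0.001, 0.707, 0.707, 0.001]
ft_force: [-1.8, 0.7, 6.2]
gripper_width: 0.388
grasp_force: 39.9
```

>>> send_rows(
  rows=[
    [[0,0,-0.01,0,0,0],[0,0,-0.03,0,0,0],[0,0,-0.06,0,0,0],[0,0,-0.09,0,0,0],[0,0,-0.12,0,0,0],[0,0,-0.145,0,0,0],[0,0,-0.155,0,0,0],[0.015,-0.005,-0.16,0,0,0],[0.04,-0.015,-0.16,0,0,0],[0.075,-0.025,-0.16,0,0,0],[0.11,-0.035,-0.16,0,0,0],[0.145,-0.045,-0.16,0,0,0]],
  ],
)

```text
clock: 18.5
eef_pos: [0.4661, 0.0652, 0.2668]
ee_rot: [-0.001, 0.707, 0.707, -0.0]
ft_force: [0.8, 1.7, -2.5]
gripper_width: 0.383
grasp_force: 40.2
```

>>> send_rows(
  rows=[
    [[0.035,-0.01,0,0,0,0],[0.07,-0.02,0,0,0,0],[0.105,-0.03,0,0,0,0],[0.14,-0.04,0,0,0,0],[0.175,-0.05,0,0,0,0],[0.21,-0.058,0,0,0,0],[0.24,-0.064,0,0,0,0],[0.26,-0.066,0,0,0,0],[0.267,-0.066,0,0,0,0],[0.267,-0.066,0.02,0,0,0],[0.267,-0.066,0.05,0,0,0],[0.267,-0.066,0.08,0,0,0]],
  ],
)

```text
clock: 19.7
eef_pos: [0.4006, 0.3301, 0.1863]
ee_rot: [0.0, 0.707, 0.707, -0.0]
ft_force: [0.6, 0.0, -2.6]
gripper_width: 0.385
grasp_force: 40.3
```

>>> send_rows(
  rows=[
    [[0,0,0.03,0,0,0],[0,0,0.05,0,0,0],[0,0,0.065,0,0,0],[0,0,0.072,0,0,0],[0,0,0.077,0,0,0],[0,0,0.08,0,0,0],[0,0,0.082,0,0,0],[0,0,0.0825,0,0,0],[0,0,0.0825,0,0,0]],
  ],
)

```text
clock: 20.6
eef_pos: [0.4014, 0.3307, 0.1062]
ee_rot: [0.0, 0.707, 0.707, 0.001]
ft_force: [-1.2, -0.7, 5.8]
gripper_width: 0.383
grasp_force: 40.8
```

>>> send_rows(
  rows=[
    [[0,0,0,0,0,0],[0,0,0,0,0,0],[0,0,0,0,0,0],[0,0,0,0,0,0],[0,0,-0.01,0,0,0],[0,0,-0.05,0,0,0],[0,0,-0.1,0,0,0],[0,0,-0.14,0,0,0],[0,0,-0.15,0,0,0]],
  ],
  claw=0.25,
)

```text
clock: 21.5
eef_pos: [0.4018, 0.3311, 0.2612]
ee_rot: [0.0, 0.707, 0.707, 0.003]
ft_force: [0.9, 0.4, -0.3]
gripper_width: 0.75
grasp_force: 0.0
```

Run:
```python
from h import *
np.set_printoptions(precision=4,suppress=True)
T=read_camera('top');S=read_camera('side')
cv2.imwrite('pics/top1.png',T[:,:,::-1]);cv2.imwrite('pics/side1.png',S[:,:,::-1])
for c in HSV: print(c,blobs(T,c,(40,140,340,290)),blobs(S,c,(130,90,300,275)))
def mask(I,c):
    l,u=HSV[c]; l=(l[0]-(3 if c=='orange' else 0),120 if c=='orange' else 90,40); return cv2.inRange(cv2.cvtColor(I,cv2.COLOR_RGB2HSV),l,u)
for c in('blue','green','yellow','orange'):
    for n,I,roi in(('top',T,(192,145,335,262)),('side',S,(192,170,300,275))):
        m=mask(I,c);k=np.zeros_like(m);k[roi[1]:roi[3],roi[0]:roi[2]]=m[roi[1]:roi[3],roi[0]:roi[2]]
        cs=cv2.findContours(k,cv2.RETR_EXTERNAL,cv2.CHAIN_APPROX_NONE)[0]
        if not cs: continue
        q=max(cs,key=cv2.contourArea); P=plane(n,cv2.convexHull(q)[:,0].astype(float),.053 if c=='orange' else .008)
        M=cv2.moments(k,True); 
        print(c,n,cv2.boundingRect(q),cv2.contourArea(q),'circ',cv2.minEnclosingCircle((P[:,:2]*1000).astype(np.float32)),'cent',plane(n,(M['m10']/M['m00'],M['m01']/M['m00']),.053 if c=='orange' else .008)[0])
cv2.imwrite('pics/crop1.png',cv2.resize(np.hstack([T[140:290,50:340],S[90:240,130:310]]),None,fx=1.7,fy=1.7,interpolation=2)[:,:,::-1])
```

```text
blue [([288.0, 219.8], [276, 208, 25, 25, 497]), ([74.0, 254.5], [66, 247, 18, 16, 219])] [([156.6, 94.3], [150, 90, 13, 11, 116]), ([296.1, 101.0], [292, 94, 8, 18, 105]), ([161.4, 122.1], [153, 116, 17, 12, 148]), ([233.1, 242.7], [220, 232, 27, 22, 461])]
green [([81.1, 216.7], [72, 209, 19, 16, 230]), ([256.8, 225.5], [245, 213, 25, 26, 499]), ([104.5, 226.2], [98, 217, 11, 17, 51])] [([186.5, 92.7], [181, 90, 12, 7, 75]), ([189.5, 119.0], [181, 113, 17, 12, 147]), ([219.9, 220.2], [207, 211, 26, 20, 401])]
yellow [([89.0, 180.0], [81, 172, 17, 18, 227]), ([230.8, 204.0], [218, 191, 27, 27, 549]), ([108.5, 196.9], [102, 193, 13, 8, 42])] [([215.8, 92.1], [210, 90, 12, 6, 60]), ([217.4, 116.8], [209, 110, 17, 13, 163]), ([233.1, 196.7], [222, 188, 25, 20, 342])]
orange [] [([248.2, 206.6], [239, 199, 19, 17, 254])]
blue top (275, 207, 27, 27) 532.0 circ ((512.6295166015625, -82.90167236328125), 29.903305053710938) cent [ 0.5124 -0.0828  0.008 ]
blue side (219, 232, 29, 23) 472.5 circ ((513.3496704101562, -82.83187866210938), 30.702348709106445) cent [ 0.513  -0.0836  0.008 ]
green top (244, 213, 27, 26) 509.0 circ ((495.4665222167969, -14.97771167755127), 29.104522705078125) cent [ 0.4953 -0.0148  0.008 ]
green side (207, 210, 26, 21) 400.0 circ ((496.0956726074219, -15.048738479614258), 29.91305923461914) cent [ 0.4957 -0.0154  0.008 ]
yellow top (218, 191, 27, 27) 547.0 circ ((539.5914916992188, 45.525657653808594), 30.761295318603516) cent [0.5393 0.0458 0.008 ]
yellow side (222, 188, 26, 20) 328.5 circ ((541.0392456054688, 45.71350860595703), 31.311555862426758) cent [0.538  0.0479 0.008 ]
orange top (256, 184, 21, 21) 311.0 circ ((557.5761108398438, -29.824491500854492), 22.325387954711914) cent [ 0.5634 -0.0471  0.053 ]
orange side (239, 198, 20, 18) 265.5 circ ((558.186767578125, -28.860645294189453), 26.017013549804688) cent [ 0.5589 -0.0317  0.053 ]
```

View pics/crop1.png

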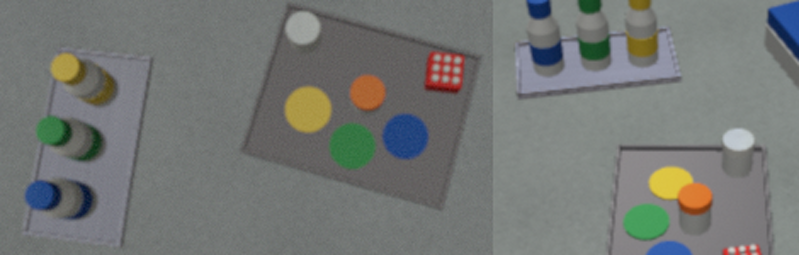

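The picture shows all three bottles upright in the side tray, with the jar and all the pads clear. Next I'll fetch the orange jar.

>>> send_rows(
  rows=[
    [[-0.03,0.01,0,0,0,0],[-0.07,0.03,0,0,0,0],[-0.11,0.05,0,0,0,0],[-0.15,0.07,0,0,0,0],[-0.19,0.085,0,0,0,0],[-0.23,0.1,0,0,0,0],[-0.27,0.12,0,0,0,0],[-0.31,0.14,0,0,0,0],[-0.345,0.152,0,0,0,0],[-0.361,0.156,0,0,0,0],[-0.361,0.156,0,0,0,0],[-0.361,0.156,0,0,0,0]],
  ],
  claw=0.12,
)

```text
clock: 22.8
eef_pos: [0.557, -0.0298, 0.2543]
ee_rot: [-0.001, 0.707, 0.707, -0.0]
ft_force: [-0.4, 0.3, 0.1]
gripper_width: 0.881
grasp_force: 0.0
```

Run:
```python
from h import *
np.set_printoptions(precision=4,suppress=True)
T=cv2.imread('pics/top1.png')[:,:,::-1].copy();S=cv2.imread('pics/side1.png')[:,:,::-1].copy()
t=dict(blue=(74,254.5),green=(81.1,216.7),yellow=(89,180))
for c in t:
    b=[x for x in blobs(S,c,(140,60,250,106),60)]; print(c,b,[tri(t[c],x[0]) for x in b],plane('top',t[c],.121)[0])
print(observe()['eef_pos'])
```

```text
blue [([156.4, 92.4], [150, 85, 13, 16, 163])] [(array([0.4001, 0.3332, 0.122 ]), np.float64(0.00032142611454036947))] [0.4003 0.3336 0.121 ]
green [([186.2, 89.2], [180, 82, 13, 15, 157])] [(array([0.4741, 0.3291, 0.1237]), np.float64(7.870585808075932e-05))] [0.4744 0.3303 0.121 ]
yellow [([215.6, 87.3], [210, 80, 12, 16, 173])] [(array([0.5484, 0.3249, 0.1219]), np.float64(0.0006868127283219064))] [0.5489 0.3253 0.121 ]
[ 0.557  -0.0298  0.2543]
```

>>> send_rows(
  rows=[
    [[0,0,0.03,0,0,0],[0,0,0.07,0,0,0],[0,0,0.11,0,0,0],[0,0,0.15,0,0,0],[0,0,0.18,0,0,0],[0,0,0.2,0,0,0],[0,0,0.212,0,0,0],[0,0,0.219,0,0,0],[0,0,0.219,0,0,0]],
  ],
)

```text
clock: 23.7
eef_pos: [0.5572, -0.0298, 0.0361]
ee_rot: [-0.0, 0.706, 0.708, -0.0]
ft_force: [-0.5, 0.2, -0.2]
gripper_width: 0.88
grasp_force: 0.0
```

>>> send_rows(
  rows=[
    [[0,0,0,0,0,0],[0,0,0,0,0,0],[0,0,0,0,0,0],[0,0,0,0,0,0],[0,0,0,0,0,0],[0,0,0,0,0,0],[0,0,0,0,0,0]],
  ],
  claw=1,
  newtons=30,
)

```text
clock: 24.4
eef_pos: [0.558, -0.0304, 0.0375]
ee_rot: [0.001, 0.707, 0.707, 0.001]
ft_force: [-0.4, 0.5, 5.7]
gripper_width: 0.501
grasp_force: 29.8
```

>>> send_rows(
  rows=[
    [[0,0,-0.01,0,0,0],[0,0,-0.03,0,0,0],[0,0,-0.06,0,0,0],[0,0,-0.09,0,0,0],[0,0,-0.12,0,0,0],[0,0,-0.14,0,0,0],[-0.01,0,-0.15,0,0,0],[-0.03,-0.005,-0.15,0,0,0],[-0.06,-0.01,-0.15,0,0,0],[-0.095,-0.016,-0.15,0,0,0],[-0.13,-0.022,-0.15,0,0,0],[-0.165,-0.028,-0.15,0,0,0]],
  ],
)

```text
clock: 25.6
eef_pos: [0.5287, -0.1973, 0.186]
ee_rot: [-0.0, 0.707, 0.707, -0.0]
ft_force: [0.2, 0.7, -0.1]
gripper_width: 0.502
grasp_force: 30.9
```

Run:
```python
from h import *
np.set_printoptions(precision=4,suppress=True)
T=cv2.imread('pics/top0.png');S=cv2.imread('pics/side0.png')
print(plane('top',(407.3,226.7),.054),plane('side',(257.5,341),.054),tri((407.3,226.7),(257.5,341)))
# gripper not drawn? check current images; expected pan outline drawn
def outline(n,c,r,z):
    c0=camera_info(n);R=c0['pose'][:3,:3];a=np.linspace(0,6.28,60);P=np.c_[c[0]+r*np.cos(a),c[1]+r*np.sin(a),0*a+z]
    q=(P-c0['pose'][:3,3])@R; q=q*[1,-1,-1]; K=np.array([[c0['fx'],0,c0['cx']],[0,c0['fy'],c0['cy']],[0,0,1.]])
    return cv2.projectPoints(q,np.zeros(3),np.zeros(3),K,np.array([c0['k1'],0,0,0,0.]))[0][:,0]
o=[]
for n,I,(x,y) in(('top',T,(365,185)),('side',S,(205,295))):
    J=cv2.resize(I[y:y+85,x:x+100],None,fx=4,fy=4,interpolation=2)
    p=(outline(n,(.509,-.330),.045,.054)-[x,y]+.5)*4
    for q in p: cv2.circle(J,tuple(int(v) for v in q),1,(0,0,255),-1)
    o.append(J)
cv2.imwrite('pics/pan.png',np.hstack(o))
```

```text
[[ 0.5066 -0.3318  0.054 ]] [[ 0.5091 -0.3349  0.054 ]] (array([ 0.5084, -0.3332,  0.0503]), np.float64(0.002283605758016998))
```

View pics/pan.png

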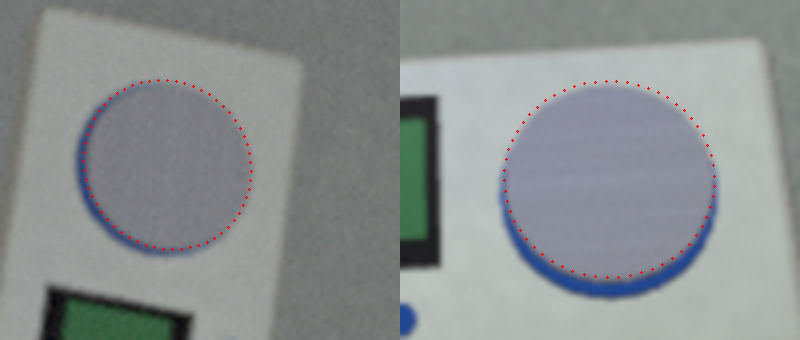

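The outline centred on (0.509, -0.330) fits the pan in both views, perhaps 1 mm off in y.

>>> send_rows(
  rows=[
    [[-0.03,-0.005,0,0,0,0],[-0.06,-0.01,0,0,0,0],[-0.09,-0.015,0,0,0,0],[-0.115,-0.02,0,0,0,0],[-0.13,-0.0205,0,0,0,0],[-0.135,-0.0205,0,0,0,0],[-0.135,-0.0205,0.015,0,0,0],[-0.135,-0.0205,0.035,0,0,0],[-0.135,-0.0205,0.055,0,0,0],[-0.135,-0.0205,0.07,0,0,0],[-0.135,-0.0205,0.08,0,0,0],[-0.135,-0.0205,0.085,0,0,0]],
  ],
)

```text
clock: 26.8
eef_pos: [0.5091, -0.3298, 0.1001]
ee_rot: [-0.001, 0.707, 0.708, -0.0]
ft_force: [-0.3, -0.9, -0.2]
gripper_width: 0.499
grasp_force: 30.9
```

>>> send_rows(
  rows=[
    [[0,0,0.004,0,0,0],[0,0,0.008,0,0,0],[0,0,0.01,0,0,0],[0,0,0.012,0,0,0],[0,0,0.014,0,0,0],[0,0,0.014,0,0,0],[0,0,0.014,0,0,0]],
  ],
)

```text
clock: 27.5
eef_pos: [0.5092, -0.3305, 0.0874]
ee_rot: [0.0, 0.707, 0.707, 0.0]
ft_force: [0.1, -0.1, -0.1]
gripper_width: 0.503
grasp_force: 30.9
```

>>> send_rows(
  rows=[
    [[0,0,0.001,0,0,0],[0,0,0.0015,0,0,0],[0,0,0.0015,0,0,0]],
  ],
)

```text
clock: 27.8
eef_pos: [0.5094, -0.3306, 0.0865]
ee_rot: [0.0, 0.707, 0.707, 0.0]
ft_force: [-1.1, 1.2, 5.1]
gripper_width: 0.501
grasp_force: 31.3
```

>>> send_rows(
  rows=[
    [[0,0,0.0005,0,0,0],[0,0,0.001,0,0,0],[0,0,0.001,0,0,0]],
  ],
)

```text
clock: 28.1
eef_pos: [0.5095, -0.3307, 0.0864]
ee_rot: [0.001, 0.707, 0.707, 0.0]
ft_force: [-3.3, 2.0, 13.3]
gripper_width: 0.502
grasp_force: 32.0
```

Contact. I'll release and rise.

>>> send_rows(
  rows=[
    [[0,0,-0.001,0,0,0],[0,0,-0.001,0,0,0],[0,0,-0.001,0,0,0],[0,0,-0.001,0,0,0],[0,0,-0.001,0,0,0],[0,0,-0.02,0,0,0],[0,0,-0.06,0,0,0],[0,0,-0.1,0,0,0],[0,0,-0.14,0,0,0],[0,0,-0.16,0,0,0],[0,0,-0.17,0,0,0],[0,0,-0.17,0,0,0]],
  ],
  claw=0.12,
)

```text
clock: 29.3
eef_pos: [0.5094, -0.3306, 0.2555]
ee_rot: [0.001, 0.707, 0.707, 0.0]
ft_force: [0.7, -0.0, -0.9]
gripper_width: 0.883
grasp_force: 0.0
```

Run:
```python
from h import *
np.set_printoptions(precision=4,suppress=True)
T=read_camera('top');S=read_camera('side')
for n,I,r in(('top',T,(370,190,440,260)),('side',S,(220,280,300,370))):
    m=cv2.inRange(cv2.cvtColor(I,cv2.COLOR_RGB2HSV),(3,120,80),(16,255,255))[r[1]:r[3],r[0]:r[2]]; M=cv2.moments(m,True)
    if M['m00']: u=(r[0]+M['m10']/M['m00'],r[1]+M['m01']/M['m00']); print(n,u,M['m00'],plane(n,u,.105))
cv2.imwrite('pics/jar.png',np.hstack([cv2.resize(T[180:290,360:460],None,fx=3,fy=3),cv2.resize(S[270:380,200:310],None,fx=3,fy=3)])[:,:,::-1])
```

```text
top (414.8858695652174, 222.40217391304347) 368.0 [[ 0.5085 -0.3285  0.105 ]]
side (257.37699115044245, 324.8) 565.0 [[ 0.5089 -0.3319  0.105 ]]
```

View pics/jar.png

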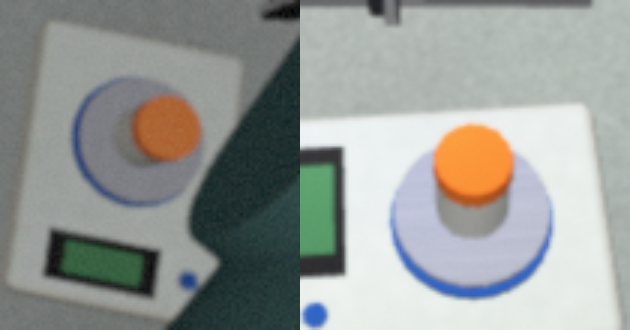

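The jar stands upright, centred on the pan. Now to return the bottles, green first.

>>> send_rows(
  rows=[
    [[0.03,0,0,0,0,0],[0.07,0,0,0,0,0],[0.115,0,0,0,0,0],[0.16,0,0,0,0,0],[0.205,0,0,0,0,0],[0.25,0,0,0,0,0],[0.295,0,0,0,0,0],[0.34,0,0,0,0,0],[0.385,-0.01,0,0,0,0],[0.43,-0.015,0,0,0,0],[0.475,-0.025,0,0,0,0],[0.52,-0.0355,0,0,0,0]],
  ],
  claw=0.25,
  newtons=40,
)

```text
clock: 30.6
eef_pos: [0.4721, 0.1912, 0.253]
ee_rot: [-0.0, 0.707, 0.707, -0.001]
ft_force: [0.3, -0.1, -0.4]
gripper_width: 0.748
grasp_force: 0.0
```

>>> send_rows(
  rows=[
    [[0.045,0,0,0,0,0],[0.085,0,0,0,0,0],[0.115,0,0,0,0,0],[0.132,0,0,0,0,0],[0.139,0,0,0,0,0],[0.139,0,0,0,0,0],[0.139,0,0,0,0,0]],
  ],
)

```text
clock: 31.3
eef_pos: [0.4732, 0.3275, 0.2546]
ee_rot: [0.0, 0.707, 0.707, -0.0]
ft_force: [0.8, 0.0, 0.2]
gripper_width: 0.752
grasp_force: 0.0
```

>>> send_rows(
  rows=[
    [[0.0015,0.001,0.025,0,0,0],[0.0015,0.001,0.065,0,0,0],[0.0015,0.001,0.1,0,0,0],[0.0015,0.001,0.125,0,0,0],[0.0015,0.001,0.14,0,0,0],[0.0015,0.001,0.148,0,0,0],[0.0015,0.001,0.148,0,0,0]],
  ],
)

```text
clock: 32.0
eef_pos: [0.4742, 0.3296, 0.1067]
ee_rot: [-0.0, 0.707, 0.707, -0.0]
ft_force: [0.9, 0.4, 0.5]
gripper_width: 0.748
grasp_force: 0.0
```

>>> send_rows(
  rows=[
    [[0,0,0,0,0,0],[0,0,0,0,0,0],[0,0,0,0,0,0],[0,0,0,0,0,0],[0,0,0,0,0,0],[0,0,0,0,0,0]],
  ],
  claw=1,
)

```text
clock: 32.6
eef_pos: [0.4746, 0.3304, 0.1083]
ee_rot: [0.0, 0.707, 0.707, 0.001]
ft_force: [0.3, -0.7, 7.0]
gripper_width: 0.387
grasp_force: 39.5
```

>>> send_rows(
  rows=[
    [[0,0,-0.01,0,0,0],[0,0,-0.03,0,0,0],[0,0,-0.06,0,0,0],[0,0,-0.09,0,0,0],[0,0,-0.12,0,0,0],[0,0,-0.145,0,0,0],[-0.005,0,-0.155,0,0,0],[-0.02,0,-0.16,0,0,0],[-0.05,0.005,-0.16,0,0,0],[-0.085,0.01,-0.16,0,0,0],[-0.12,0.015,-0.16,0,0,0],[-0.155,0.02,-0.16,0,0,0]],
  ],
)

```text
clock: 33.8
eef_pos: [0.4936, 0.1728, 0.2654]
ee_rot: [-0.0, 0.707, 0.707, -0.001]
ft_force: [0.6, -0.7, -1.7]
gripper_width: 0.382
grasp_force: 40.2
```

>>> send_rows(
  rows=[
    [[-0.035,0.001,0,0,0,0],[-0.07,0.001,0,0,0,0],[-0.105,0.001,0,0,0,0],[-0.14,0.001,0,0,0,0],[-0.17,0.001,0,0,0,0],[-0.185,0.001,0,0,0,0],[-0.189,0.001,0,0,0,0],[-0.189,0.001,0.01,0,0,0],[-0.189,0.001,0.035,0,0,0],[-0.189,0.001,0.07,0,0,0],[-0.189,0.001,0.1,0,0,0],[-0.189,0.001,0.125,0,0,0]],
  ],
)

```text
clock: 35.0
eef_pos: [0.4943, -0.013, 0.1387]
ee_rot: [-0.001, 0.706, 0.708, -0.001]
ft_force: [0.9, 0.3, -2.6]
gripper_width: 0.385
grasp_force: 40.2
```

>>> send_rows(
  rows=[
    [[0,0,0.01,0,0,0],[0,0,0.018,0,0,0],[0,0,0.024,0,0,0],[0,0,0.027,0,0,0],[0,0,0.028,0,0,0],[0,0,0.028,0,0,0],[0,0,0.028,0,0,0]],
  ],
)

```text
clock: 35.7
eef_pos: [0.4956, -0.0139, 0.1143]
ee_rot: [0.0, 0.707, 0.707, 0.0]
ft_force: [-0.9, 0.1, -2.3]
gripper_width: 0.385
grasp_force: 40.2
```

>>> send_rows(
  rows=[
    [[-0.0005,0,0.001,0,0,0],[-0.0005,0,0.002,0,0,0],[-0.0005,0,0.003,0,0,0],[-0.0005,0,0.0035,0,0,0],[-0.0005,0,0.0035,0,0,0]],
  ],
)

```text
clock: 36.2
eef_pos: [0.4957, -0.0145, 0.1113]
ee_rot: [0.0, 0.707, 0.707, 0.0]
ft_force: [-2.4, -1.2, 7.7]
gripper_width: 0.384
grasp_force: 41.3
```

>>> send_rows(
  rows=[
    [[0,0,0,0,0,0],[0,0,0,0,0,0],[0,0,0,0,0,0],[0,0,0,0,0,0],[0,0,-0.01,0,0,0],[0,0,-0.05,0,0,0],[0,0,-0.1,0,0,0],[0,0,-0.135,0,0,0],[0,0,-0.145,0,0,0]],
  ],
  claw=0.25,
)

```text
clock: 37.1
eef_pos: [0.4962, -0.0145, 0.2605]
ee_rot: [0.002, 0.707, 0.707, 0.002]
ft_force: [-0.2, -1.0, -0.5]
gripper_width: 0.748
grasp_force: 0.0
```

>>> send_rows(
  rows=[
    [[0.03,-0.01,0,0,0,0],[0.07,-0.02,0,0,0,0],[0.115,-0.03,0,0,0,0],[0.16,-0.045,0,0,0,0],[0.205,-0.06,0,0,0,0],[0.25,-0.07,0,0,0,0],[0.295,-0.085,0,0,0,0],[0.33,-0.0955,0,0,0,0],[0.347,-0.0955,0,0,0,0],[0.347,-0.0955,0,0,0,0],[0.347,-0.0955,0,0,0,0]],
  ],
)

```text
clock: 38.2
eef_pos: [0.3998, 0.332, 0.255]
ee_rot: [0.0, 0.707, 0.708, -0.0]
ft_force: [0.1, -0.2, 0.2]
gripper_width: 0.75
grasp_force: 0.0
```

>>> send_rows(
  rows=[
    [[0.0005,0,0.025,0,0,0],[0.0005,0,0.065,0,0,0],[0.0005,0,0.1,0,0,0],[0.0005,0,0.125,0,0,0],[0.0005,0,0.14,0,0,0],[0.0005,0,0.148,0,0,0],[0.0005,0,0.148,0,0,0]],
  ],
)

```text
clock: 38.9
eef_pos: [0.3998, 0.3325, 0.1072]
ee_rot: [0.0, 0.707, 0.707, -0.0]
ft_force: [0.5, 0.4, 1.2]
gripper_width: 0.749
grasp_force: 0.0
```

>>> send_rows(
  rows=[
    [[0,0,0,0,0,0],[0,0,0,0,0,0],[0,0,0,0,0,0],[0,0,0,0,0,0],[0,0,0,0,0,0],[0,0,0,0,0,0]],
  ],
  claw=1,
)

```text
clock: 39.5
eef_pos: [0.4001, 0.3334, 0.1088]
ee_rot: [0.0, 0.707, 0.708, 0.001]
ft_force: [1.6, -0.4, 6.4]
gripper_width: 0.38
grasp_force: 39.8
```

>>> send_rows(
  rows=[
    [[0,0,-0.01,0,0,0],[0,0,-0.03,0,0,0],[0,0,-0.06,0,0,0],[0,0,-0.09,0,0,0],[0,0,-0.12,0,0,0],[0,0,-0.145,0,0,0],[-0.005,0,-0.155,0,0,0],[-0.02,0.005,-0.16,0,0,0],[-0.05,0.015,-0.16,0,0,0],[-0.085,0.025,-0.16,0,0,0],[-0.12,0.035,-0.16,0,0,0],[-0.155,0.045,-0.16,0,0,0]],
  ],
)

```text
clock: 40.7
eef_pos: [0.4445, 0.1757, 0.2661]
ee_rot: [-0.0, 0.707, 0.707, -0.001]
ft_force: [0.3, 0.7, -1.6]
gripper_width: 0.383
grasp_force: 40.0
```

>>> send_rows(
  rows=[
    [[-0.035,0.01,0,0,0,0],[-0.07,0.02,0,0,0,0],[-0.105,0.03,0,0,0,0],[-0.14,0.04,0,0,0,0],[-0.175,0.05,0,0,0,0],[-0.21,0.06,0,0,0,0],[-0.24,0.066,0,0,0,0],[-0.255,0.0675,0,0,0,0],[-0.26,0.0675,0,0,0,0],[-0.26,0.0675,0,0,0,0],[-0.26,0.0675,0.015,0,0,0],[-0.26,0.0675,0.04,0,0,0]],
  ],
)

```text
clock: 41.9
eef_pos: [0.5127, -0.0809, 0.2273]
ee_rot: [0.001, 0.706, 0.708, 0.001]
ft_force: [0.5, 0.3, -2.1]
gripper_width: 0.38
grasp_force: 40.1
```

>>> send_rows(
  rows=[
    [[0,0,0.03,0,0,0],[0,0,0.06,0,0,0],[0,0,0.085,0,0,0],[0,0,0.1,0,0,0],[0,0,0.107,0,0,0],[0,0,0.112,0,0,0],[0,0,0.113,0,0,0],[0,0,0.113,0,0,0]],
  ],
)

```text
clock: 42.7
eef_pos: [0.5128, -0.0819, 0.1151]
ee_rot: [0.0, 0.707, 0.707, 0.0]
ft_force: [0.7, -0.2, -2.2]
gripper_width: 0.384
grasp_force: 40.1
```

>>> send_rows(
  rows=[
    [[-0.001,0,0.001,0,0,0],[-0.001,0,0.002,0,0,0],[-0.001,0,0.003,0,0,0],[-0.001,0,0.004,0,0,0],[-0.001,0,0.0045,0,0,0],[-0.001,0,0.0045,0,0,0]],
  ],
)

```text
clock: 43.3
eef_pos: [0.5132, -0.0831, 0.1116]
ee_rot: [0.001, 0.707, 0.707, 0.001]
ft_force: [-2.0, 0.5, 13.5]
gripper_width: 0.386
grasp_force: 41.5
```

>>> send_rows(
  rows=[
    [[0,0,-0.001,0,0,0],[0,0,-0.001,0,0,0],[0,0,-0.001,0,0,0],[0,0,-0.001,0,0,0],[0,0,-0.01,0,0,0],[0,0,-0.05,0,0,0],[0,0,-0.1,0,0,0],[0,0,-0.135,0,0,0],[0,0,-0.145,0,0,0]],
  ],
  claw=0.25,
)

```text
clock: 44.2
eef_pos: [0.5133, -0.0831, 0.26]
ee_rot: [0.002, 0.707, 0.707, 0.002]
ft_force: [0.0, 0.0, -0.6]
gripper_width: 0.751
grasp_force: 0.0
```

>>> send_rows(
  rows=[
    [[0.03,0,0,0,0,0],[0.07,0.005,0,0,0,0],[0.115,0.01,0,0,0,0],[0.16,0.015,0,0,0,0],[0.205,0.02,0,0,0,0],[0.25,0.025,0,0,0,0],[0.295,0.03,0,0,0,0],[0.34,0.0355,0,0,0,0],[0.38,0.0355,0,0,0,0],[0.402,0.0355,0,0,0,0],[0.408,0.0355,0,0,0,0],[0.408,0.0355,0,0,0,0]],
  ],
)

```text
clock: 45.4
eef_pos: [0.5473, 0.3254, 0.2542]
ee_rot: [-0.0, 0.706, 0.708, -0.001]
ft_force: [0.8, 0.4, -0.7]
gripper_width: 0.748
grasp_force: 0.0
```

>>> send_rows(
  rows=[
    [[0,0.0005,0.025,0,0,0],[0,0.0005,0.065,0,0,0],[0,0.0005,0.1,0,0,0],[0,0.0005,0.125,0,0,0],[0,0.0005,0.14,0,0,0],[0,0.0005,0.147,0,0,0],[0,0.0005,0.147,0,0,0]],
  ],
)

```text
clock: 46.1
eef_pos: [0.5482, 0.3246, 0.1079]
ee_rot: [0.0, 0.707, 0.707, -0.0]
ft_force: [0.3, 0.9, 1.0]
gripper_width: 0.753
grasp_force: 0.0
```

>>> send_rows(
  rows=[
    [[0,0,0,0,0,0],[0,0,0,0,0,0],[0,0,0,0,0,0],[0,0,0,0,0,0],[0,0,0,0,0,0],[0,0,0,0,0,0]],
  ],
  claw=1,
)

```text
clock: 46.7
eef_pos: [0.5486, 0.3255, 0.1094]
ee_rot: [0.0, 0.707, 0.707, 0.001]
ft_force: [0.7, -0.8, 6.1]
gripper_width: 0.384
grasp_force: 39.5
```

>>> send_rows(
  rows=[
    [[0,0,-0.01,0,0,0],[0,0,-0.03,0,0,0],[0,0,-0.06,0,0,0],[0,0,-0.09,0,0,0],[0,0,-0.12,0,0,0],[0,0,-0.145,0,0,0],[-0.005,0,-0.155,0,0,0],[-0.02,0,-0.16,0,0,0],[-0.05,0,-0.16,0,0,0],[-0.085,0,-0.16,0,0,0],[-0.12,-0.005,-0.16,0,0,0],[-0.155,-0.008,-0.16,0,0,0]],
  ],
)

```text
clock: 47.9
eef_pos: [0.5393, 0.1678, 0.2663]
ee_rot: [-0.0, 0.707, 0.707, -0.001]
ft_force: [0.0, 0.5, -1.4]
gripper_width: 0.382
grasp_force: 40.0
```

>>> send_rows(
  rows=[
    [[-0.035,0,0,0,0,0],[-0.07,0,0,0,0,0],[-0.1,0,0,0,0,0],[-0.117,0,0,0,0,0],[-0.1235,0,0,0,0,0],[-0.1235,0,0,0,0,0],[-0.1235,0,0.015,0,0,0],[-0.1235,0,0.045,0,0,0],[-0.1235,0,0.08,0,0,0],[-0.1235,0,0.11,0,0,0],[-0.1235,0,0.132,0,0,0],[-0.1235,0,0.142,0,0,0]],
  ],
)

```text
clock: 49.1
eef_pos: [0.5389, 0.0475, 0.1223]
ee_rot: [-0.001, 0.706, 0.708, -0.001]
ft_force: [0.5, 1.1, -0.9]
gripper_width: 0.386
grasp_force: 40.0
```

>>> send_rows(
  rows=[
    [[0,0,0.005,0,0,0],[0,0,0.009,0,0,0],[0,0,0.011,0,0,0],[0,0,0.011,0,0,0],[0,0,0.011,0,0,0]],
  ],
)

```text
clock: 49.6
eef_pos: [0.5406, 0.0466, 0.1155]
ee_rot: [0.0, 0.707, 0.707, 0.0]
ft_force: [0.4, 0.8, -0.6]
gripper_width: 0.385
grasp_force: 40.0
```

>>> send_rows(
  rows=[
    [[-0.0005,-0.0005,0.001,0,0,0],[-0.0005,-0.0005,0.002,0,0,0],[-0.0005,-0.0005,0.003,0,0,0],[-0.0005,-0.0005,0.004,0,0,0],[-0.0005,-0.0005,0.0045,0,0,0],[-0.0005,-0.0005,0.0045,0,0,0]],
  ],
)

```text
clock: 50.2
eef_pos: [0.5404, 0.0461, 0.1123]
ee_rot: [0.001, 0.707, 0.707, 0.001]
ft_force: [-5.3, -0.4, 17.8]
gripper_width: 0.381
grasp_force: 41.9
```

>>> send_rows(
  rows=[
    [[0,0,-0.001,0,0,0],[0,0,-0.001,0,0,0],[0,0,-0.001,0,0,0],[0,0,-0.001,0,0,0],[0,0,-0.01,0,0,0],[0,0,-0.05,0,0,0],[0,0,-0.1,0,0,0],[0,0,-0.135,0,0,0],[0,0,-0.15,0,0,0]],
  ],
  claw=0.25,
)

```text
clock: 51.1
eef_pos: [0.5404, 0.0462, 0.265]
ee_rot: [0.002, 0.707, 0.707, 0.002]
ft_force: [1.0, -0.9, -0.0]
gripper_width: 0.749
grasp_force: 0.0
```

>>> send_rows(
  rows=[
    [[0.03,0,0,0,0,0],[0.07,0,0,0,0,0],[0.115,0,0,0,0,0],[0.16,0,0,0,0,0],[0.205,-0.02,0,0,0,0],[0.25,-0.04,0,0,0,0],[0.295,-0.06,0,0,0,0],[0.335,-0.08,0,0,0,0],[0.35,-0.08,0,0,0,0],[0.35,-0.08,0,0,0,0]],
  ],
)

```text
clock: 52.1
eef_pos: [0.4588, 0.3976, 0.2597]
ee_rot: [-0.0, 0.706, 0.708, -0.001]
ft_force: [0.2, -0.3, 0.5]
gripper_width: 0.751
grasp_force: 0.0
```

Run:
```python
from h import *
np.set_printoptions(precision=4,suppress=True)
T=read_camera('top');S=read_camera('side')
pad=dict(blue=(.5127,-.083),green=(.4956,-.0152),yellow=(.540,.0458))
for c in pad:
    a=min(blobs(T,c,(190,140,340,262),100),key=lambda b:b[0][1]);b=min(blobs(S,c,(190,140,300,275),100),key=lambda b:b[0][1])
    p,e=tri(a[0],b[0]); print(c,p,e,'off mm',(p[:2]-pad[c])*1000)
cv2.imwrite('pics/end.png',np.hstack([T[130:290,180:450],S[140:390,130:310][:160]]).repeat(2,0).repeat(2,1)[:,:800,::-1])
print(observe()['eef_pos'])
```

```text
blue [ 0.5128 -0.0854  0.126 ] 0.00011705546468865771 off mm [ 0.0883 -2.3645]
green [ 0.4956 -0.0158  0.1259] 0.0001328165837755501 off mm [-0.0225 -0.6326]
yellow [0.5402 0.0433 0.1264] 0.0003007617678901875 off mm [ 0.1587 -2.4926]
[0.4597 0.3956 0.2599]
```

View pics/end.png

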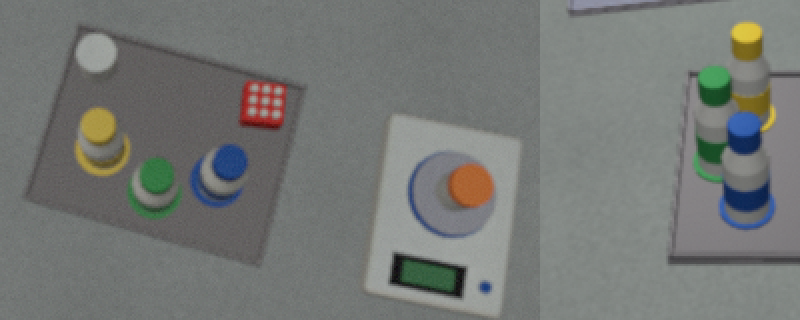

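The picture shows every bottle upright on the pad of its own colour (within 3 mm), the jar on the pan and the white jar where it was.

```bash
python3 -c "
from bench import *
print(close_job())"
```

```text
the job is handed in; nothing more can be done
None
```

The job is handed in: all three bottles were cleared to the side tray and put back upright on their own pads (each measured within 3 mm of centre), the orange-lidded jar stands in the middle of the balance pan, and the white-lidded jar was left where it was; it took about 52 s, and no verdict was returned.

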